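Find the shuttle valve whose ball is free and fit it

ROBOT

A 6-joint arm with a two-finger parallel gripper is mounted at the origin on the work surface. World frame = base frame: x ahead of the robot, y to its left, z up, the work surface at z = 0. Lengths are in m, angles in rad, forces in N, time in s.
With the tool pointing down it reaches from about 0.325 to 0.9 m from the base axis. Payload 6.1 kg.
Tool frame: the origin (TCP) lies midway between the tips of the shut fingers; the grasp point (between the pads) lies 19 mm behind it; x points along the fingers, y is the direction in which the jaws open and shut, and the axes are right-handed (so a half turn about x gives the same grasp; the last joint's range is limited). The gripper opens to 85 mm and grips with 20 to 120 N. Pads are 22 mm wide; open, the fingers measure 114 mm over their backs; the gripper's body (76 mm by 85 mm) begins 54 mm behind the grasp point. The pads swing forward as they close: fully open they stand 13 mm farther back than shut.
Start: joints at [-1.463, 0.22, 1.526, -0, 1.395, -0.126], TCP at [0.145, -0.608, 0.231] pointing down, gripper open.
Joint ranges: [-2.98, 2.98], [-0.91, 2.08], [0.09, 2.57], [-1.24, 4.39], [0.2, 2.65], [-2.68, 2.68]. Speed limits (rad/s): [2.57, 2.57, 3.01, 3.14, 3.14, 3.14].

INTERFACE

Orientations are given as a unit quaternion [w, x, y, z].
In Python, from bench import bot, effector, vision gives the robot as it stands. Calls block until the motion is done:
- bot.goto(position, orientation): joint-space move of the TCP to a pose.
- bot.line_to(position, ori=None, rate=0.15, stop_force=None): straight line of the TCP; ori=None keeps the orientation; rate is the mean speed in m/s. With stop_force (N) it stops when the force on the tool has changed by that much, and returns True; else False.
- bot.move_joints(angles): joint-space move.
- effector.set_gripper(opening, f_grip=None): finger opening in m; f_grip is the grip in N (None keeps the last); returns when the fingers have stopped.
- bot.sleep(seconds).
- bot.ik(position, orientation): joint angles nearest the present ones, or None.
- vision.camera(name): name is "scene" or "side" or "wrist"; returns the picture (400x640x3 uint8, red, green, blue); there is no depth.
- vision.camera_info(name): a dict with "fx", "fy", "cx", "cy" (pixels), "D" ([k1, k2, p1, p2, k3] as OpenCV has them; the pictures are not rectified), "T" (4x4, takes a point from camera to world coordinates); the wrist camera has in their place "tool_from_camera" (4x4, takes a point from camera to tool coordinates, whose origin is the TCP and whose axes are the tool frame's). Camera axes: x right, y up, looking along -z (the intrinsics and any distortion apply to the point x, -y, -z); pixel columns grow to the right and rows downward; lengths in m; the calibration is good to about 2 mm. A picture is of the moment at which its call begins: read the wrist's pose just before it. camera_info takes no time and is no camera call.
A pose or a line that the arm cannot do raises bot.PlanningError and nothing moves.
- bot.job_done(): hands the job in, once; it reports no verdict.
Readings, each from a call of its own:
- bot.read_time(): time.
- bot.read_joint_pos(): joint angles.
- bot.read_joint_vel(): joint speeds.
- bot.read_effort(): joint torques, N m.
- bot.read_eef_pos(): TCP position.
- bot.read_tcp_rot(): TCP orientation.
- bot.read_wrist_force(): force on the tool from outside, world axes, zero at the start.
- bot.read_ft_torque(): the same for the moment, N m.
- bot.read_width(): finger opening in m.
Only numpy, scipy, OpenCV 4.12 (cv2) and the standard library are available. Lean on these libraries where they do the work, as an engineer would, in place of code of your own. Each camera call takes 0.05 s, during which the arm holds its last target.

TASK

Two of the three ball shuttle valves in the tray have seized: lift them clear one at a time and rock or shake each gently end to end, both ways, until you feel the one whose ball still runs, and rock that one both ways once more to be sure. Lay it on the bed of the valve mount and slide it over the nipple, fully home against the port block, without forcing it. The seized ones end up lying flat in the tray, as they were, and nothing else on the bench is disturbed.

Things in the scene. Friction and masses are not known exactly. Their poses are not given: they have to be found in the camera images.
- valve_1_mid (a point): centre of the first ball shuttle valve: an aluminium block 132 mm long (its x axis), 54 mm wide (y), 54 mm high (z), about 0.85 kg, alike at both ends: an open port, 22 mm bore and 20 mm deep, in the middle of each end face. The three valves look the same and lie flat in the tray, 110 mm apart across it, their x axes along the tray's x axis. The numbers do not tell which one is free
- valve_2_mid (a point): centre of the second valve, same as the first. Shut in the middle of every valve is a 40 mm steel ball (263 g). In one of the three it is free: it rolls up to 42 mm along the valve's x axis and knocks at each end; when the valve is level it stays where it is, and it rolls at tilts over about 0.15 rad
- valve_3_mid (a point): centre of the third valve, same as the first. In two of the three valves the ball has seized: it does not move however the valve is held, so the valve's balance stays the same
- tray_floor (a point): centre of the inner floor (3 mm above the bench) of the shallow steel parts tray the valves lie in: 200 mm (x) by 350 mm (y), rim 14 mm high over the bench; fixed
- mount: steel valve mount, fixed. Origin on the bench under the middle of the port block's face. A flat bed, top 16 mm over the bench, 120 mm wide, runs 165 mm from that face towards the mount's -x (the near side); the port block (50 mm along x, 86 mm wide, 56 mm high over the bed) is on the +x side of the face, a pipe behind it
- nipple_tip (a point): free end, on the axis, of the brass nipple: 17 mm in diameter, it sticks out 16.5 mm from the port block's face along the mount's -x, 27 mm above the bed. On either side of it a guide cheek, 14 mm high over the bed: they stand 58 mm apart and reach 24 mm out from the face, then 12 mm more with a flared mouth. Axes as the mount's
- home_mid (a point): where the valve's centre is when it is fully home: lying on the bed, the nipple in one of its end ports, that end face against the port block (66 mm from the face towards -x, 27 mm above the bed); axes as the mount's, the valve's x axis parallel to its x axis, either way round
- oiler: plastic oil bottle with a bent brass spout, 62 mm across, 170 mm high; bystander; origin at the centre of its underside
- collar: turned steel collar, 72 mm across, 30 mm high; bystander; origin at the centre of its underside
- spanner: steel open-ended spanner, 200 mm long, lying on the bench; bystander; origin under its middle, x along it

How it is judged:
On the way, in this order (a step that is already met when the one before it is completed fails the run):
1. the valve with the free ball is lifted and rocked or shaken so that its ball runs to the end on the valve's +x side (((distance between core_a_c0 and valve_1_mid below 0.04 m and height (world z) of valve_1_mid above 0.045 m and x of core_a_c0 in the frame of valve_1_mid above 0.012 m) or (distance between core_a_c0 and valve_2_mid below 0.04 m and height (world z) of valve_2_mid above 0.045 m and x of core_a_c0 in the frame of valve_2_mid above 0.012 m) or (distance between core_a_c0 and valve_3_mid below 0.04 m and height (world z) of valve_3_mid above 0.045 m and x of core_a_c0 in the frame of valve_3_mid above 0.012 m))), for 0.04 s.
2. and then back to the other end (((distance between core_a_c0 and valve_1_mid below 0.04 m and height (world z) of valve_1_mid above 0.045 m and x of core_a_c0 in the frame of valve_1_mid below -0.012 m) or (distance between core_a_c0 and valve_2_mid below 0.04 m and height (world z) of valve_2_mid above 0.045 m and x of core_a_c0 in the frame of valve_2_mid below -0.012 m) or (distance between core_a_c0 and valve_3_mid below 0.04 m and height (world z) of valve_3_mid above 0.045 m and x of core_a_c0 in the frame of valve_3_mid below -0.012 m))), for 0.04 s.
At the end, for the whole second after the job is handed in: The valve with the free ball lies on the mount's bed, fully home over the nipple (centre within 2.5 mm along the nipple and 4 mm across of its home place, square within 0.05 rad); the two seized valves lie flat in the tray; all at rest (((distance between core_a_c0 and valve_1_mid below 0.04 m and (x of valve_1_mid in the frame of home_mid between -0.0025 and 0.0025 m and y of valve_1_mid in the frame of home_mid between -0.004 and 0.004 m and z of valve_1_mid in the frame of home_mid between -0.002 and 0.002 m and angle between the x axis of valve_1 and the x axis of mount, either way round below 0.05 rad and angle between valve_1_mid's own z axis and vertical below 0.05 rad) and (x of valve_2_mid in the frame of tray_floor between -0.06 and 0.06 m and y of valve_2_mid in the frame of tray_floor between -0.145 and 0.145 m and z of valve_2_mid in the frame of tray_floor between 0.024 and 0.03 m and angle between valve_2_mid's own z axis and vertical below 0.06 rad) and (x of valve_3_mid in the frame of tray_floor between -0.06 and 0.06 m and y of valve_3_mid in the frame of tray_floor between -0.145 and 0.145 m and z of valve_3_mid in the frame of tray_floor between 0.024 and 0.03 m and angle between valve_3_mid's own z axis and vertical below 0.06 rad)) or (distance between core_a_c0 and valve_2_mid below 0.04 m and (x of valve_2_mid in the frame of home_mid between -0.0025 and 0.0025 m and y of valve_2_mid in the frame of home_mid between -0.004 and 0.004 m and z of valve_2_mid in the frame of home_mid between -0.002 and 0.002 m and angle between the x axis of valve_2 and the x axis of mount, either way round below 0.05 rad and angle between valve_2_mid's own z axis and vertical below 0.05 rad) and (x of valve_1_mid in the frame of tray_floor between -0.06 and 0.06 m and y of valve_1_mid in the frame of tray_floor between -0.145 and 0.145 m and z of valve_1_mid in the frame of tray_floor between 0.024 and 0.03 m and angle between valve_1_mid's own z axis and vertical below 0.06 rad) and (x of valve_3_mid in the frame of tray_floor between -0.06 and 0.06 m and y of valve_3_mid in the frame of tray_floor between -0.145 and 0.145 m and z of valve_3_mid in the frame of tray_floor between 0.024 and 0.03 m and angle between valve_3_mid's own z axis and vertical below 0.06 rad)) or (distance between core_a_c0 and valve_3_mid below 0.04 m and (x of valve_3_mid in the frame of home_mid between -0.0025 and 0.0025 m and y of valve_3_mid in the frame of home_mid between -0.004 and 0.004 m and z of valve_3_mid in the frame of home_mid between -0.002 and 0.002 m and angle between the x axis of valve_3 and the x axis of mount, either way round below 0.05 rad and angle between valve_3_mid's own z axis and vertical below 0.05 rad) and (x of valve_1_mid in the frame of tray_floor between -0.06 and 0.06 m and y of valve_1_mid in the frame of tray_floor between -0.145 and 0.145 m and z of valve_1_mid in the frame of tray_floor between 0.024 and 0.03 m and angle between valve_1_mid's own z axis and vertical below 0.06 rad) and (x of valve_2_mid in the frame of tray_floor between -0.06 and 0.06 m and y of valve_2_mid in the frame of tray_floor between -0.145 and 0.145 m and z of valve_2_mid in the frame of tray_floor between 0.024 and 0.03 m and angle between valve_2_mid's own z axis and vertical below 0.06 rad))) and linear speed of each of valve_1, valve_2, valve_3 below 0.02 m/s); the robot touches nothing.
It fails at once if a valve is shaken so hard that its ball hammers its seats (over 60 N) (contact force between core_a_c0 and valve_1 above 60 N or contact force between core_a_c0 and valve_2 above 60 N or contact force between core_a_c0 and valve_3 above 60 N).
It fails at once if a valve is forced or slammed against the mount (over 60 N) (contact force between any of valve_1, valve_2, valve_3 and mount above 60 N).
It fails at once if a valve is dropped or pressed hard into the tray (over 120 N) (contact force between any of valve_1, valve_2, valve_3 and tray above 120 N).
It fails at once if a bystander (oil bottle, collar, spanner) is moved by more than 15 mm (distance of any of oiler, collar, spanner from where it was at the start of the episode above 0.015 m).
It also fails if it takes over 72 s, if anything falls off the work surface, if the arm or the gripper's body presses on something with over 40 N, if the wrist force passes 120 N, or if a joint passes its speed limit or range.

## Working session

There is one attempt and no reset: what is moved stays moved. The work goes in short steps, each a Python script; the robot and the scene stay as the last script left them, time stands still between calls to the robot, and variables do not carry over. Pictures are saved under pics/ and viewed, and the job is handed in when it is done.

```bash
ls; mkdir -p pics
python3 - <<'E'
from bench import bot, effector, vision
import cv2, numpy as np
for n in ["scene","side","wrist"]:
    im=vision.camera(n); cv2.imwrite(f"pics/{n}0.png",im[:,:,::-1])
    i=vision.camera_info(n); print(n,{k:np.round(v,4).tolist() for k,v in i.items()})
print(bot.read_time(),bot.read_eef_pos(),bot.read_tcp_rot(),bot.read_wrist_force(),bot.read_width())
E
```

```text
pics
scene {'fx': 506.4508, 'fy': 506.4508, 'cx': 319.5249, 'cy': 197.2947, 'D': [-0.1214, 0.0, 0.0, 0.0, 0.0], 'T': [[-0.7031, -0.4215, 0.5728, 1.4465], [0.7111, -0.4257, 0.5596, 0.6879], [0.008, 0.8007, 0.599, 0.9], [0.0, 0.0, 0.0, 1.0]]}
side {'fx': 378.0004, 'fy': 378.0004, 'cx': 320.1285, 'cy': 200.4645, 'D': [-0.0211, 0.0, 0.0, 0.0, 0.0], 'T': [[0.7298, 0.5181, -0.4461, 0.2122], [-0.6836, 0.545, -0.4855, -0.5302], [-0.0084, 0.6593, 0.7519, 0.7594], [0.0, 0.0, 0.0, 1.0]]}
wrist {'fx': 339.2309, 'fy': 339.2309, 'cx': 324.4885, 'cy': 196.008, 'D': [-0.041, 0.0, 0.0, 0.0, 0.0], 'tool_from_camera': [[-0.0001, 0.2897, -0.9571, -0.1429], [1.0, -0.0004, -0.0002, 0.0004], [-0.0004, -0.9571, -0.2897, -0.0737], [0.0, 0.0, 0.0, 1.0]]}
0.15 [ 0.14472852 -0.60755216  0.23045611] [ 0.08193039  0.70229102  0.08297579 -0.7022747 ] [-0.25647953 -0.35752498  0.23018265] 0.08523774271173494
```

View pics/scene0.png

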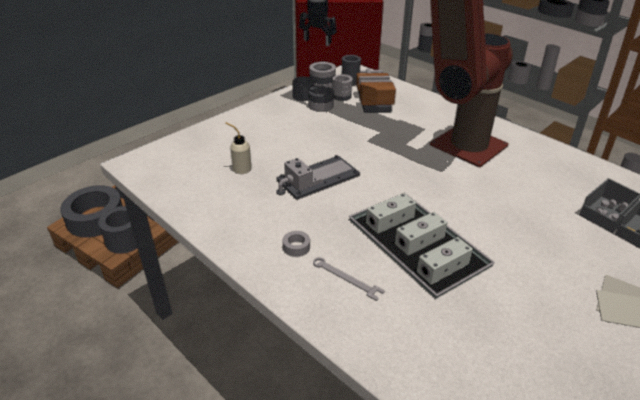

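View pics/side0.png

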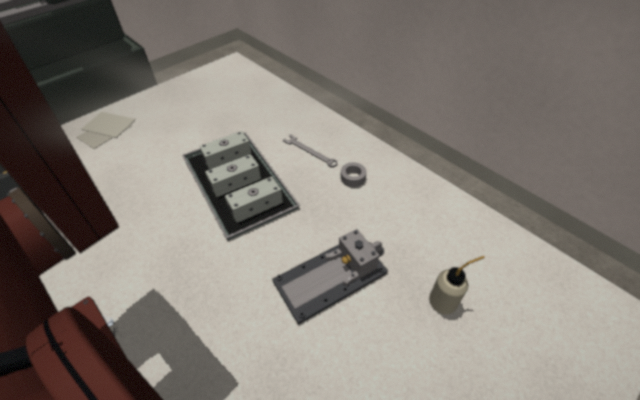

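View pics/wrist0.png

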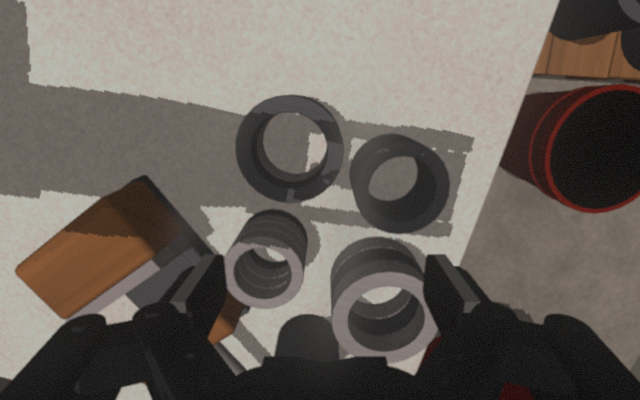

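```bash
cat > h.py <<'E'
from bench import bot, effector, vision
import cv2, numpy as np
from scipy.spatial.transform import Rotation as R
def q2R(q): return R.from_quat([q[1],q[2],q[3],q[0]])
def R2q(r): x=r.as_quat(); return [x[3],x[0],x[1],x[2]]
def cast(name,px,z,T=None):
    i=vision.camera_info(name)
    K=np.array([[i['fx'],0,i['cx']],[0,i['fy'],i['cy']],[0,0,1]])
    u=cv2.undistortPoints(np.array(px,float).reshape(-1,1,2),K,np.array(i['D'],float)).reshape(-1,2)
    d=np.c_[u[:,0],-u[:,1],-np.ones(len(u))]
    T=np.array(i['T']) if T is None else T
    d=d@T[:3,:3].T; o=T[:3,3]
    return o+d*((z-o[2])/d[:,2])[:,None]
def wristT():
    p=bot.read_eef_pos(); q=bot.read_tcp_rot()
    T=np.eye(4);T[:3,:3]=q2R(q).as_matrix();T[:3,3]=p
    return T@np.array(vision.camera_info('wrist')['tool_from_camera'])
def down(yaw): # tool x down, tool y (jaw axis) at angle yaw in world
    c,s=np.cos(yaw),np.sin(yaw)
    x=np.array([0,0,-1.]);y=np.array([c,s,0]);z=np.cross(x,y)
    return R.from_matrix(np.c_[x,y,z])
def snap(n,f,crop=None,sc=1):
    T=wristT() if n=='wrist' else None
    im=vision.camera(n); c=im if crop is None else im[crop[1]:crop[3],crop[0]:crop[2]]
    cv2.imwrite(f"pics/{f}.png",cv2.resize(c[:,:,::-1],None,fx=sc,fy=sc,interpolation=cv2.INTER_CUBIC)); np.save(f"pics/{f}.npy",im); 
    if T is not None: np.save(f"pics/{f}_T.npy",T)
    return im,T
E
python3 - <<'E'
from h import *
np.set_printoptions(precision=4,suppress=True)
a=cv2.imread('pics/scene0.png');b=cv2.imread('pics/side0.png')
cv2.imwrite('pics/s1.png',cv2.resize(a[130:310,270:500],None,fx=3.3,fy=3.3,interpolation=cv2.INTER_CUBIC))
cv2.imwrite('pics/s2.png',cv2.resize(b[120:330,170:400],None,fx=2.8,fy=2.8,interpolation=cv2.INTER_CUBIC))
print(cast('scene',[(391,204),(422,229),(445,256)],.057))
print(cast('side',[(225,142),(232,168),(254,191)],.057))
print('oiler,collar',cast('scene',[(242,170),(296,248)],0),cast('side',[(449,308),(353,182)],0))
print(bot.read_tcp_rot(), R2q(down(0)))
E
```

```text
[[0.523  0.0598 0.057 ]
 [0.5495 0.1828 0.057 ]
 [0.593  0.2827 0.057 ]]
[[0.5835 0.2748 0.057 ]
 [0.5367 0.1708 0.057 ]
 [0.5293 0.062  0.057 ]]
oiler,collar [[ 0.6586 -0.4301  0.    ]
 [ 0.7873 -0.0404  0.    ]] [[ 0.6534 -0.4531  0.    ]
 [ 0.776  -0.0531  0.    ]]
[ 0.0819  0.7023  0.083  -0.7023] [np.float64(0.5), np.float64(0.5), np.float64(0.5), np.float64(-0.5)]
```

View pics/s1.png

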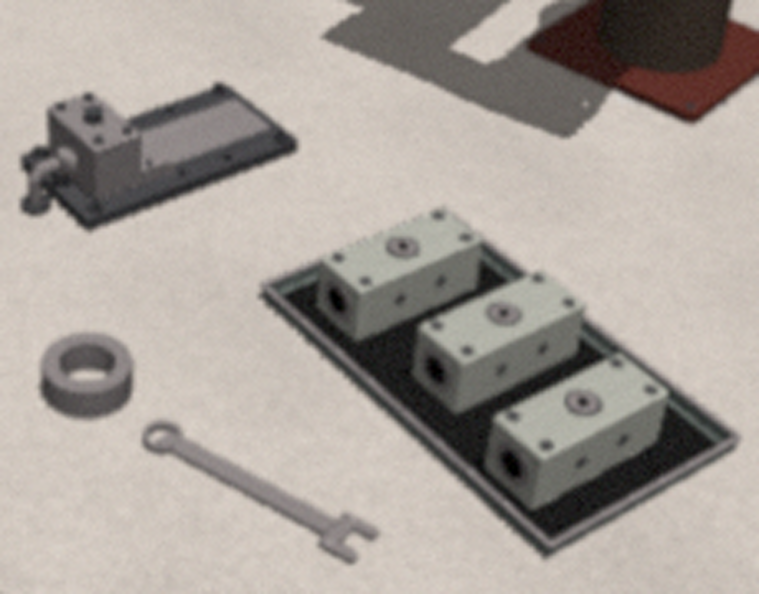

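View pics/s2.png

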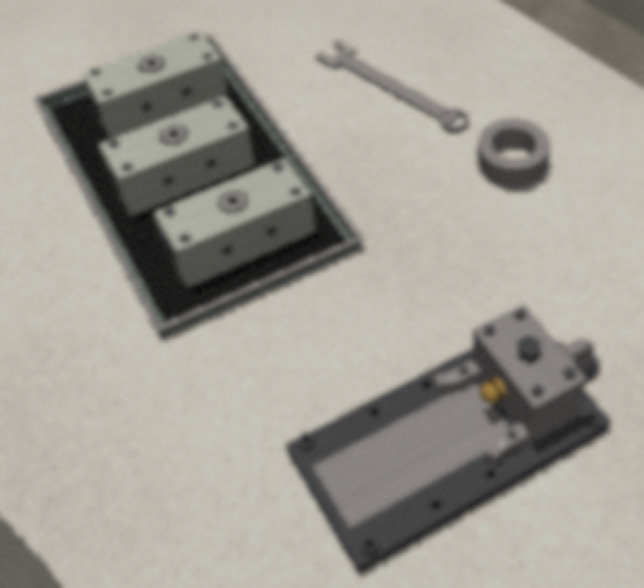

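Run:
```python
from h import *
np.set_printoptions(precision=4,suppress=True)
f=lambda P:[(170+x/2.8,120+y/2.8) for x,y in P]
g=lambda P:[(270+x/3.3,130+y/3.3) for x,y in P]
print('plate',cast('side',f([(290,448),(362,572),(608,425)]),.016))
print('nipple',cast('side',f([(486,391)]),.043))
print('tray rim',cast('side',f([(40,98),(163,335),(360,243),(213,40)]),.014))
print('tray rim scene',cast('scene',g([(263,290),(548,553),(736,438)]),.014))
print('mid',cast('side',f([(151,63),(174,133),(233,200)]),.057),cast('scene',g([(402,245),(504,313),(583,402)]),.057))
```

```text
plate [[ 0.4185 -0.1501  0.016 ]
 [ 0.3932 -0.2658  0.016 ]
 [ 0.6167 -0.3091  0.016 ]]
nipple [[ 0.5556 -0.2308  0.043 ]]
tray rim [[ 0.4856  0.3581  0.014 ]
 [ 0.4077  0.0121  0.014 ]
 [ 0.5991 -0.0264  0.014 ]
 [ 0.6746  0.3097  0.014 ]]
tray rim scene [[ 0.6076 -0.0139  0.014 ]
 [ 0.6839  0.3267  0.014 ]
 [ 0.4836  0.3647  0.014 ]]
mid [[0.58   0.2751 0.057 ]
 [0.5381 0.1722 0.057 ]
 [0.527  0.0622 0.057 ]] [[0.5222 0.0621 0.057 ]
 [0.5344 0.1743 0.057 ]
 [0.5775 0.2773 0.057 ]]
```

Run:
```python
from h import *
np.set_printoptions(precision=3,suppress=True)
print(q2R(bot.read_tcp_rot()).as_matrix())
for yaw in (1.36,1.36-np.pi):
  for p in ([.5,-.22,.2],[.62,-.22,.2],[.55,.17,.25],[.62,.17,.25],[.527,.062,.011],[.58,.276,.011]):
    print(yaw,p,bot.ik(p,R2q(down(yaw))))
```

```text
[[-0.     0.232 -0.973]
 [ 0.001 -0.973 -0.232]
 [-1.    -0.001 -0.   ]]
1.36 [0.5, -0.22, 0.2] [-0.559  0.057  1.767 -0.     1.317 -1.919]
1.36 [0.62, -0.22, 0.2] [-0.461  0.319  1.466 -0.     1.356 -1.821]
1.36 [0.55, 0.17, 0.25] [ 0.163  0.091  1.636 -0.     1.414 -1.197]
1.36 [0.62, 0.17, 0.25] [ 0.145  0.252  1.455 -0.     1.435 -1.215]
1.36 [0.527, 0.062, 0.011] [-0.032  0.273  1.922 -0.     0.947 -1.392]
1.36 [0.58, 0.276, 0.011] [ 0.321  0.496  1.619 -0.     1.027 -1.039]
-1.781592653589793 [0.5, -0.22, 0.2] [-0.559  0.057  1.767 -0.     1.317  1.223]
-1.781592653589793 [0.62, -0.22, 0.2] [-0.461  0.319  1.466 -0.     1.356  1.321]
-1.781592653589793 [0.55, 0.17, 0.25] [0.163 0.091 1.636 0.    1.414 1.944]
-1.781592653589793 [0.62, 0.17, 0.25] [0.145 0.252 1.455 0.    1.435 1.927]
-1.781592653589793 [0.527, 0.062, 0.011] [-0.032  0.273  1.922 -0.     0.947  1.75 ]
-1.781592653589793 [0.58, 0.276, 0.011] [ 0.321  0.496  1.619 -0.     1.027  2.103]
```

Run:
```python
from h import *
q=R2q(down(1.36-np.pi))
bot.goto([.48,-.205,.22],q); print(bot.read_time())
snap('wrist','w_mount')
bot.goto([.47,.19,.30],q); print(bot.read_time())
snap('wrist','w_tray')
print(bot.read_time())
```

```text
2.05
3.5917
3.6417
```

View pics/w_mount.png

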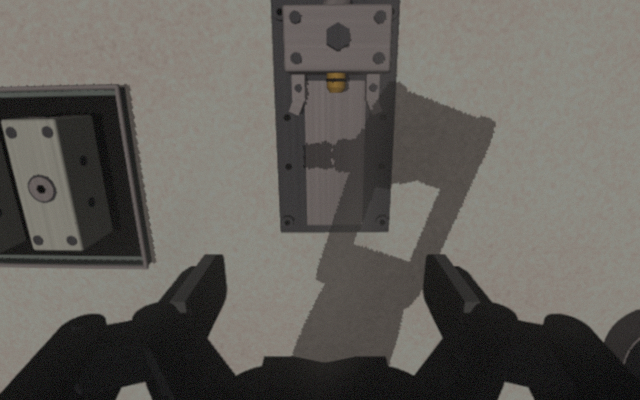

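View pics/w_tray.png

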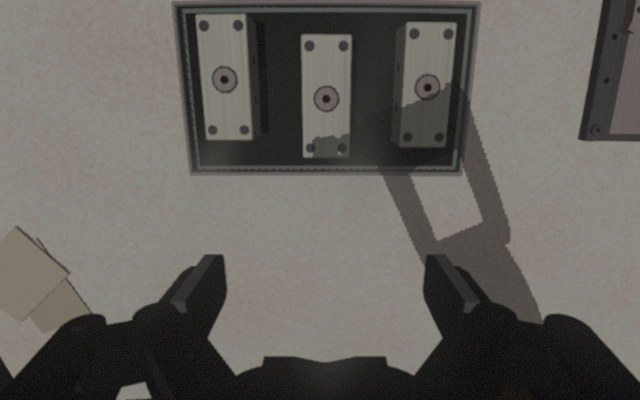

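Run:
```python
from h import *
np.set_printoptions(precision=4,suppress=True)
im=np.load('pics/w_mount.npy');T=np.load('pics/w_mount_T.npy')
hsv=cv2.cvtColor(im,cv2.COLOR_RGB2HSV)
m=(hsv[:,:,1]>110)&(hsv[:,:,0]>10)&(hsv[:,:,0]<35); m[200:]=0
ys,xs=np.nonzero(m);print('nipple px',xs.min(),xs.max(),ys.min(),ys.max(),len(xs),[ (y,xs[ys==y].min(),xs[ys==y].max()) for y in np.unique(ys)])
c=im[0:250,250:420,::-1];cv2.imwrite('pics/c_mount.png',cv2.resize(c,None,fx=3.2,fy=2.4*1,interpolation=cv2.INTER_CUBIC))
P=cast('wrist',[(284,4),(391,5),(394,73),(287,73)],.072,T);print('block',P, np.linalg.norm(np.diff(P,axis=0),axis=1))
P=cast('wrist',[(281,232),(390,232),(279,20),(398,20)],.012,T);print('plate',P,np.linalg.norm(np.diff(P,axis=0),axis=1))
print('nip',cast('wrist',[(336.5,92)],.043,T))
im=np.load('pics/w_tray.npy');T=np.load('pics/w_tray_T.npy')
c=im[0:180,160:490,::-1];cv2.imwrite('pics/c_tray.png',cv2.resize(c,None,fx=2.4,fy=2.4,interpolation=cv2.INTER_CUBIC))
v=[[(203.5,26),(237.5,25),(244,129),(214,130)],[(309.5,46),(344,45.5),(342,148),(311,148.5)],[(414,34),(446,34),(439,137),(408,137)]]
for b,mm in zip(v,[(225,79),(326,98),(428,87)]):
    P=cast('wrist',b,.057,T); print(P.mean(0),cast('wrist',[mm],.057,T)); d=P[0]+P[1]-P[2]-P[3]; print('yaw',np.arctan2(d[1],d[0]),np.linalg.norm(d)/2, np.linalg.norm(P[0]-P[1]))
P=cast('wrist',[(174,4),(480,4),(461,174),(191,174)],.014,T);print('tray',P,np.linalg.norm(np.diff(P,axis=0),axis=1))
```

```text
nipple px 0 345 72 187 304 [(np.int64(72), np.int64(334), np.int64(336)), (np.int64(73), np.int64(327), np.int64(343)), (np.int64(74), np.int64(327), np.int64(344)), (np.int64(75), np.int64(327), np.int64(344)), (np.int64(76), np.int64(327), np.int64(344)), (np.int64(77), np.int64(327), np.int64(345)), (np.int64(78), np.int64(327), np.int64(343)), (np.int64(81), np.int64(327), np.int64(343)), (np.int64(82), np.int64(327), np.int64(344)), (np.int64(83), np.int64(328), np.int64(344)), (np.int64(84), np.int64(327), np.int64(344)), (np.int64(85), np.int64(327), np.int64(344)), (np.int64(86), np.int64(327), np.int64(344)), (np.int64(87), np.int64(327), np.int64(344)), (np.int64(88), np.int64(328), np.int64(343)), (np.int64(89), np.int64(329), np.int64(343)), (np.int64(90), np.int64(329), np.int64(342)), (np.int64(91), np.int64(330), np.int64(341)), (np.int64(97), np.int64(87), np.int64(87)), (np.int64(100), np.int64(112), np.int64(112)), (np.int64(106), np.int64(7), np.int64(7)), (np.int64(110), np.int64(50), np.int64(50)), (np.int64(111), np.int64(0), np.int64(0)), (np.int64(117), np.int
[... 608 characters left out ...]
.072 ]
 [ 0.5744 -0.1954  0.072 ]] [0.083  0.0506 0.0869]
plate [[ 0.4173 -0.1432  0.012 ]
 [ 0.3917 -0.2624  0.012 ]
 [ 0.627  -0.1939  0.012 ]
 [ 0.6036 -0.3039  0.012 ]] [0.1219 0.245  0.1124]
nip [[ 0.5513 -0.2327  0.043 ]]
[0.5801 0.2753 0.057 ] [[0.5804 0.275  0.057 ]]
yaw -0.2018924707117702 0.10768438430693021 0.03579925929607181
[0.5365 0.1718 0.057 ] [[0.5376 0.1722 0.057 ]]
yaw -0.21227934379354113 0.10869667521347957 0.036387594136666465
[0.5259 0.0624 0.057 ] [[0.526 0.061 0.057]]
yaw -0.1983389024172976 0.10791244811444019 0.033873668554816924
tray [[ 0.677   0.3206  0.014 ]
 [ 0.6034 -0.0231  0.014 ]
 [ 0.4074  0.0198  0.014 ]
 [ 0.4813  0.3637  0.014 ]] [0.3515 0.2006 0.3518]
```

View pics/c_mount.png

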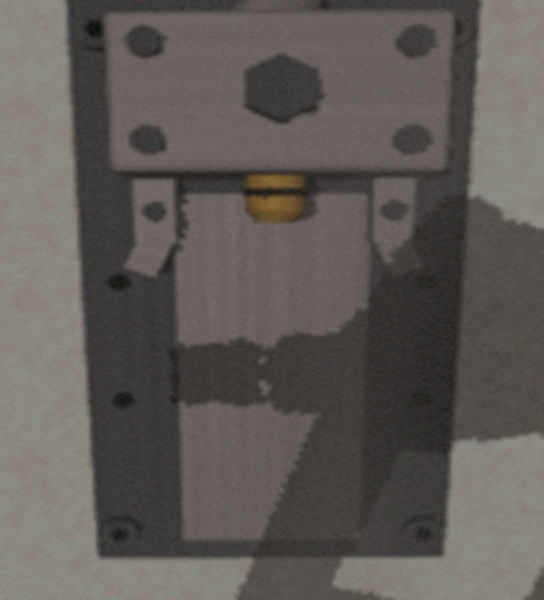

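View pics/c_tray.png

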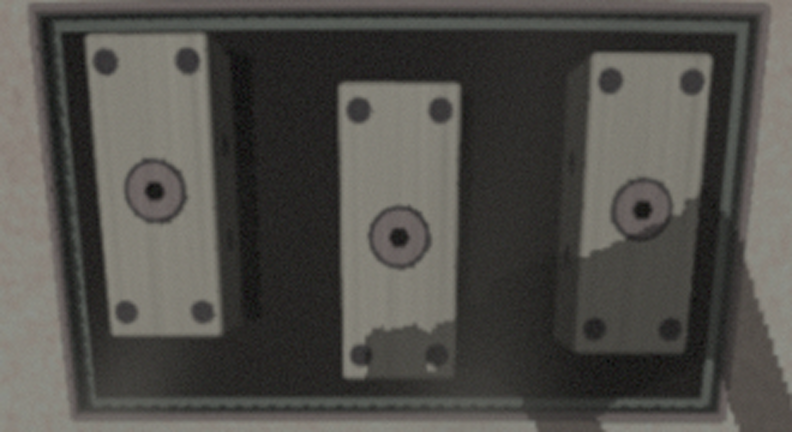

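```bash
cat >> h.py <<'E'
YAW=-0.212
JY=YAW+np.pi/2-np.pi
V={'A':(.5801,.2753),'B':(.537,.172),'C':(.526,.0620)}
ex=np.array([np.cos(YAW),np.sin(YAW),0]);ey=np.array([-np.sin(YAW),np.cos(YAW),0])
OFF=0.021  # TCP beyond valve centre
def pose(c,a=0.):
    r=down(JY)*R.from_euler('y',a); return np.array(c)+OFF*r.as_matrix()[:,0], R2q(r)
def ft(n=8):
    F=[];M=[]
    for _ in range(n): F.append(bot.read_wrist_force());M.append(bot.read_ft_torque()); bot.sleep(.01)
    F=np.mean(F,0);M=np.mean(M,0)
    return np.round(F,2),np.round([M@ex,M@ey,M[2]],4)
def go(c,a=0.,rate=.15,**k):
    p,q=pose(c,a); return bot.line_to(p,q,rate=rate,**k)
def rock(c,seq,dt=.8):
    a0=0
    for a in seq:
        go(c,a,rate=OFF*abs(a-a0)/(dt*abs(a-a0)/.2)); bot.sleep(.45)
        s=ft(3); 
        go(c,0,rate=OFF*abs(a)/(dt*abs(a)/.2)); bot.sleep(.1)
        print('tilt',a,s,'level',ft(4),round(float(bot.read_time()),2)); a0=0
E
python3 - <<'E'
from h import *
effector.set_gripper(.075)
c=np.r_[V['C'],.030]
p,q=pose(c+[0,0,.09]); bot.goto(p,q); print(bot.read_time(),ft())
go(c+[0,0,.004],rate=.12); print(bot.read_time(),ft(2),bot.read_eef_pos())
effector.set_gripper(.04,80); print(bot.read_time(),bot.read_width(),ft(2))
go(c+[0,0,.09],rate=.08); print(bot.read_time(),bot.read_width(),ft(4))
snap('wrist','w_c1'); snap('side','s_c1')
E
```

```text
4.875 (array([ 0.26, -0.1 ,  0.13]), array([ 0.0144, -0.0103,  0.0019]))
5.8083 (array([-0.45,  0.41,  0.11]), array([ 0.0111, -0.0025, -0.0308])) [0.52684007 0.06205973 0.01388202]
6.1417 0.05328121081209674 (array([-0.07,  1.57,  5.95]), array([ 0.1976,  0.1577, -0.0609]))
7.3833 0.05343377791838835 (array([-0.27, -0.53, -8.73]), array([-0.001 ,  0.0022,  0.0219]))
```

View pics/w_c1.png

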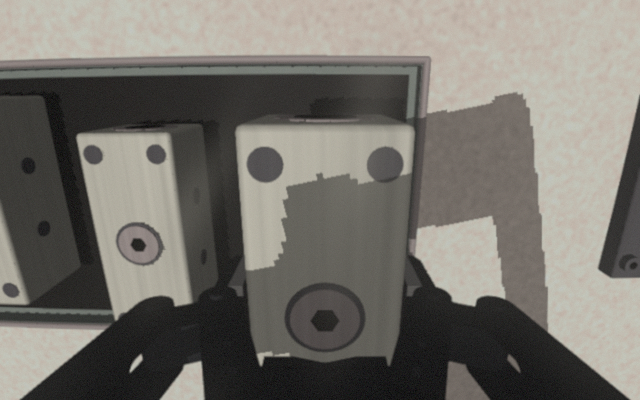

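View pics/s_c1.png

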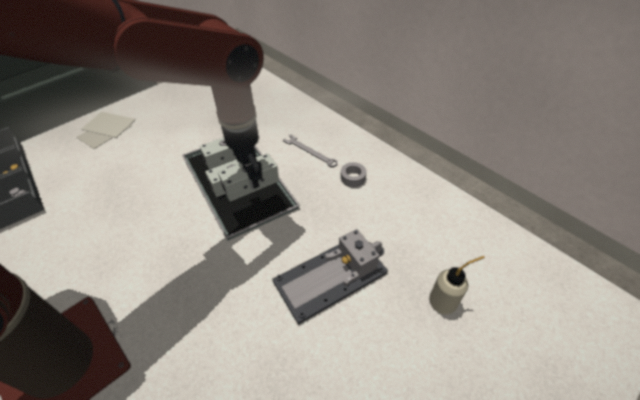

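Run:
```python
from h import *
c=np.r_[V['C'],.120]
print(ft(4)); rock(c,[.21,-.21])
```

```text
(array([ 0.5 , -0.02, -8.41]), array([ 0.0088, -0.0241, -0.0041]))
tilt 0.21 (array([  0.5 ,   1.04, -10.62]), array([-0.0693,  0.2816,  0.115 ])) level (array([ 0.49, -0.15, -7.13]), array([ 0.0819, -0.0792, -0.1457])) 10.14
tilt -0.21 (array([-1.4 ,  0.05, -7.84]), array([-0.2235,  0.5595, -0.3276])) level (array([ 0.37, -0.48, -7.58]), array([ 0.0286, -0.418 ,  0.1121])) 12.73
```

Run:
```python
from h import *
for _ in range(5): print(ft(4), bot.read_time(), np.abs(bot.read_joint_vel()).max())
```

```text
(array([ 1.36, -0.8 , -8.77]), array([ 0.149 , -0.5342, -0.0486])) 12.7667 0.2074025863364826
(array([-1.33,  0.01, -5.9 ]), array([0.0431, 0.1135, 0.0436])) 12.8 0.13007041974807582
(array([-1.8 ,  0.22, -7.47]), array([-0.0292,  0.2343, -0.1477])) 12.8333 0.07760316446132202
(array([ 2.6 ,  0.13, -6.75]), array([-0.1045, -0.2935, -0.1704])) 12.8667 0.011855500150370549
(array([-0.05, -0.11, -9.11]), array([0.1089, 0.2444, 0.1848])) 12.9 0.11694742582898539
```

```bash
cat >> h.py <<'E'
def settle():
    t0=bot.read_time()
    while bot.read_time()-t0<1.0:
        bot.sleep(.08); v=np.abs(bot.read_joint_vel()).max()
        if v<.006: break
    return v
E
python3 - <<'E'
from h import *
bot.sleep(.3)
for _ in range(4): print(ft(6), bot.read_time(), np.abs(bot.read_joint_vel()).max())
E
```

```text
(array([-0.32,  0.12, -8.25]), array([-0.092 ,  0.1873, -0.034 ])) 13.25 0.025044300746051573
(array([-0.22,  0.12, -9.  ]), array([0.0282, 0.0952, 0.0359])) 13.3 0.04877413773660993
(array([-0.2 , -0.05, -8.45]), array([-0.0177,  0.1036,  0.0718])) 13.35 0.07824224921932717
(array([ 0.53, -0.27, -8.51]), array([ 0.1114, -0.248 ,  0.0991])) 13.4 0.1714511221733476
```

Run:
```python
from h import *
X=[]
for _ in range(60):
    M=bot.read_ft_torque(); X.append([bot.read_time(),M@ey,np.abs(bot.read_joint_vel()).max()]); bot.sleep(.008)
X=np.array(X);print(np.round(X[::2],3).tolist()); print(X[:,1].mean(),X[30:,1].mean(),X[30:,1].std())
```

```text
[[13.4, 1.254, 0.171], [13.417, -0.376, 0.06], [13.433, 0.257, 0.094], [13.45, -0.417, 0.033], [13.467, 0.86, 0.063], [13.483, 1.29, 0.05], [13.5, -0.721, 0.062], [13.517, -0.896, 0.11], [13.533, -1.557, 0.193], [13.55, -0.609, 0.144], [13.567, -0.14, 0.245], [13.583, -0.333, 0.09], [13.6, -0.24, 0.109], [13.617, -0.244, 0.056], [13.633, 0.664, 0.033], [13.65, 0.52, 0.084], [13.667, -1.123, 0.076], [13.683, 1.177, 0.11], [13.7, -0.075, 0.074], [13.717, -1.6, 0.176], [13.733, 2.244, 0.172], [13.75, -1.291, 0.055], [13.767, -0.295, 0.096], [13.783, 1.777, 0.182], [13.8, -2.023, 0.167], [13.817, 1.198, 0.028], [13.833, 0.7, 0.124], [13.85, -1.958, 0.194], [13.867, 2.086, 0.139], [13.883, -0.606, 0.038]]
0.01941529651248707 0.04810590299423081 1.466014321192429
```

Run:
```python
from h import *
def s(n=50):
    X=[]
    for _ in range(n):
        M=bot.read_ft_torque(); X.append([M@ey,M@ex,M[2],*bot.read_wrist_force()]); bot.sleep(.008)
    X=np.array(X);print(bot.read_time(),X.mean(0).round(3),X.std(0).round(3),bot.read_width(),np.round(bot.read_joint_vel(),3))
s(25)
effector.set_gripper(.04,50); s(25);s(25)
print(bot.read_eef_pos(),pose(np.r_[V['C'],.12])[0])
```

```text
14.1083 [ 2.100e-02  1.000e-03  4.000e-03  2.000e-03  3.500e-02 -8.429e+00] [1.538 0.147 0.046 1.795 0.719 2.203] 0.05308483185667612 [ 0.001 -0.004 -0.     0.001 -0.048 -0.034]
14.5333 [ 4.700e-02 -4.000e-03  1.000e-03 -1.340e-01 -2.700e-02 -8.696e+00] [1.553 0.151 0.05  1.863 0.78  2.112] 0.05338337689890185 [-0.001 -0.01   0.01  -0.011 -0.159 -0.026]
14.7417 [ 3.000e-02 -3.000e-03  6.000e-03 -8.800e-02 -1.780e-01 -8.512e+00] [1.543 0.152 0.051 1.986 0.785 2.319] 0.05299072989970771 [ 0.    -0.004  0.    -0.003 -0.074 -0.039]
[0.52602328 0.062008   0.09900177] [0.526 0.062 0.099]
```

```bash
cat >> h.py <<'E'
def S(T=.4):
    X=[];t0=bot.read_time()
    while bot.read_time()-t0<T:
        M=bot.read_ft_torque(); X.append([M@ey,M@ex,M[2],*bot.read_wrist_force()]); bot.sleep(.001)
    X=np.array(X);print('t',round(bot.read_time(),2),'My',X[:,0].mean().round(4),'F',X[:,3:].mean(0).round(2),'std',X[:,0].std().round(3),len(X))
E
python3 - <<'E'
from h import *
c=np.r_[V['C'],.120]
S(.2)
go(c,.22,rate=OFF*.28); S(.3);S(.2)
go(c,0,rate=OFF*.28); S(.3);S(.3)
E
```

```text
Traceback (most recent call last):
  File "h.py", line 58, in S
    M=bot.read_ft_torque(); X.append([M@ey,M@ex,M[2],*bot.read_wrist_force()]); bot.sleep(.001)
                                                                                ~~~~~~~~~^^^^^^
ValueError: time passes only in moves, steps and waits
```

```bash
sed -i 's/bot.sleep(.001)/bot.sleep(.008)/' h.py
python3 - <<'E'
from h import *
c=np.r_[V['C'],.120]
S(.2)
go(c,.22,rate=OFF*.28); S(.3);S(.2)
go(c,0,rate=OFF*.28); S(.3);S(.3)
E
```

```text
t 14.94 My -0.0256 F [ 0.07 -0.06 -8.53] std 1.52 24
t 16.18 My 0.4836 F [ 0.17 -0.04 -8.44] std 1.515 36
t 16.38 My 0.4905 F [-0.09  0.04 -8.68] std 1.549 25
t 17.62 My 0.0761 F [-0.01 -0.08 -8.54] std 1.523 36
t 17.93 My 0.0106 F [-0.01 -0.08 -8.51] std 1.537 37
```

Run:
```python
from h import *
c=np.r_[V['C'],.030]
go(c+[0,0,.020],rate=.12); go(c+[0,0,.0043],rate=.05); print(bot.read_time()); S(.05)
effector.set_gripper(.075); print(bot.read_time()); S(.05)
go(c+[0,0,.09],rate=.2)
c=np.r_[V['B'],.030]
p,q=pose(c+[0,0,.06]); bot.goto(p,q); S(.1)
go(c+[0,0,.0],rate=.10); 
effector.set_gripper(.04,60); print(bot.read_time(),bot.read_width()); S(.05)
go(c+[0,0,.09],rate=.08); S(.3)
```

```text
19.125
t 19.18 My 0.9155 F [-0.67 -0.58 -8.15] std 1.188 6
19.525
t 19.57 My 0.0167 F [-0.05 -0.08  0.36] std 0.013 6
t 20.78 My 0.0025 F [-0.2  -0.14  0.12] std 0.024 12
21.85 0.053503776253165075
t 21.91 My 0.072 F [0.23 2.09 4.78] std 0.02 7
t 23.48 My -0.015 F [-0.17 -0.02 -8.79] std 0.077 36
```

Run:
```python
from h import *
c=np.r_[V['B'],.120]
go(c,.21,rate=OFF*.26); S(.25);S(.15)
go(c,0,rate=OFF*.26); S(.3)
go(c,-.21,rate=OFF*.26); S(.25);S(.15)
go(c,0,rate=OFF*.26); S(.3)
```

```text
t 24.69 My 0.3681 F [ 0.02  0.11 -8.79] std 0.081 30
t 24.85 My 0.3597 F [-0.09 -0.05 -8.99] std 0.083 19
t 26.11 My 0.001 F [-0.1  -0.05 -8.79] std 0.076 36
t 27.32 My -0.392 F [ 0.05  0.1  -8.78] std 0.08 30
t 27.48 My -0.3893 F [ 0.03 -0.09 -8.77] std 0.08 19
t 28.73 My -0.0054 F [-0.02  0.09 -8.79] std 0.075 36
```

Run:
```python
from h import *
c=np.r_[V['B'],.030]
go(c+[0,0,.012],rate=.15); go(c+[0,0,.0003],rate=.05); effector.set_gripper(.075); print(bot.read_time())
go(c+[0,0,.06],rate=.25)
c=np.r_[V['A'][:2],.030]
p,q=pose(c+[0,0,.06]); bot.goto(p,q)
go(c,rate=.12); 
effector.set_gripper(.04,60); print(bot.read_time(),bot.read_width())
go(c+[0,0,.06],rate=.1); S(.15)
c[2]=.09
go(c,.21,rate=OFF*.3); S(.35)
go(c,0,rate=OFF*.3); S(.2)
```

```text
30.125
32.0083 0.05328263880501398
t 32.92 My 0.0113 F [-0.23  0.08 -8.59] std 0.093 19
t 34.12 My 0.3613 F [ 0.01  0.07 -8.44] std 0.095 42
t 35.17 My -0.0136 F [ 0.03  0.15 -8.67] std 0.069 25
```

Run:
```python
from h import *
c=np.r_[V['A'],.030]
go(c+[0,0,.010],rate=.15); go(c+[0,0,.0003],rate=.05); effector.set_gripper(.075); print(bot.read_time())
go(c+[0,0,.06],rate=.25)
c=np.r_[V['C'],.030]
p,q=pose(c+[0,0,.06]); bot.goto(p,q)
go(c,rate=.12); 
effector.set_gripper(.04,60); print(bot.read_time(),bot.read_width())
go(c+[0,0,.06],rate=.1); S(.2)
c[2]=.09
go(c,.21,rate=OFF*.3); S(.5)
go(c,0,rate=OFF*.3); S(.2)
```

```text
36.3417
38.5833 0.05340334858940754
t 39.54 My 0.0942 F [-0.09  0.03 -8.84] std 0.146 25
t 40.89 My 0.3839 F [ 0.08  0.05 -8.55] std 0.127 60
t 41.95 My 0.0156 F [-0.07  0.09 -8.47] std 0.153 25
```

Run:
```python
from h import *
c=np.r_[V['C'],.090]
go(c,-.21,rate=OFF*.3); S(.25);S(.25)
go(c,0,rate=OFF*.3); S(.3)
```

```text
t 43.05 My -0.2657 F [-0.11 -0.07 -8.59] std 0.139 30
t 43.3 My -0.2549 F [ 0.1   0.06 -8.63] std 0.143 30
t 44.45 My 0.1153 F [-0.02 -0.04 -8.67] std 0.164 36
```

```bash
cat >> h.py <<'E'
HOME=np.array([.5019,-.2231,.043])
E
python3 - <<'E'
from h import *
np.set_printoptions(precision=4,suppress=True)
c=HOME-ex*.048; c[2]=.085
go(c,rate=.17); bot.sleep(.1); print(bot.read_time(),bot.read_eef_pos(),pose(c)[0])
snap('wrist','w_c2'); snap('side','s_c2',(250,150,450,330),3); S(.1)
E
```

```text
46.375 [ 0.4551 -0.2123  0.0639] [ 0.455 -0.213  0.064]
t 46.58 My 0.1228 F [ 0.05 -0.12 -8.41] std 0.159 12
```

View pics/w_c2.png

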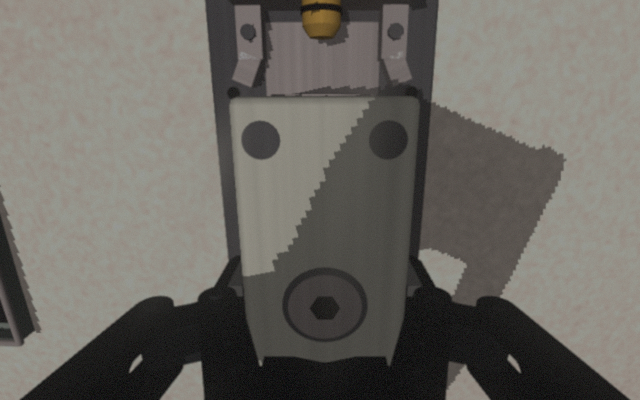

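View pics/s_c2.png

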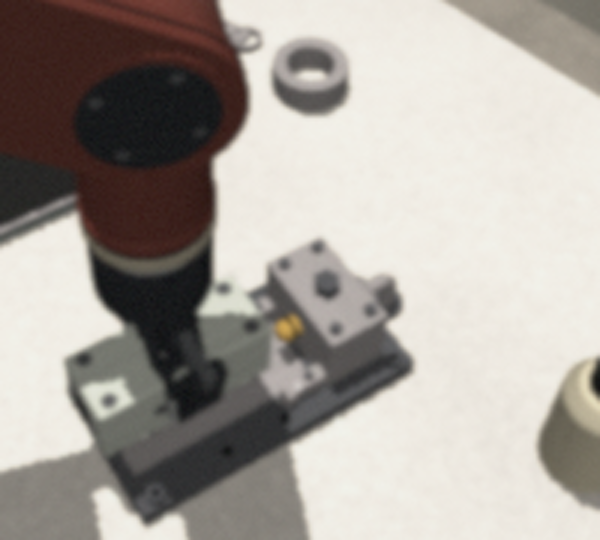

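Run:
```python
from h import *
np.set_printoptions(precision=4,suppress=True)
im=np.load('pics/w_c2.npy');T=np.load('pics/w_c2_T.npy')
tcp=np.array([.4551,-.2123,0]); 
def loc(px,z):
    P=cast('wrist',px,z,T)-np.array(tcp); return np.c_[P@ex,P@ey,P[:,2]]
print('bolts,boss (rel tcp, mount axes)',loc([(261,140),(388,140),(325,307)],.112))
print('valve front corners',loc([(230,98),(420,98)],.112))
hsv=cv2.cvtColor(im,cv2.COLOR_RGB2HSV); m=(hsv[:,:,1]>110)&(hsv[:,:,0]>10)&(hsv[:,:,0]<35); m[60:]=0;m[:,:250]=0;m[:,400:]=0
for y in range(0,42,4):
    x=np.nonzero(m[y])[0]; print(y,(x.min(),x.max()) if len(x) else None)
print('nip',loc([(321.5,38.5)],.043))
print('cheek',loc([(262,10),(262,55),(382,55),(382,10)],.030))
print('bed',loc([(212,40),(436,40)],.016))
```

```text
bolts,boss (rel tcp, mount axes) [[ 0.0615  0.0174  0.112 ]
 [ 0.0616 -0.018   0.112 ]
 [ 0.0075 -0.0005  0.112 ]]
valve front corners [[ 0.0728  0.0252  0.112 ]
 [ 0.0729 -0.0261  0.112 ]]
0 (np.int64(302), np.int64(340))
4 (np.int64(302), np.int64(340))
8 (np.int64(322), np.int64(322))
12 (np.int64(302), np.int64(340))
16 (np.int64(302), np.int64(340))
20 (np.int64(303), np.int64(339))
24 (np.int64(303), np.int64(339))
28 (np.int64(305), np.int64(338))
32 (np.int64(307), np.int64(335))
36 (np.int64(309), np.int64(333))
40 None
nip [[0.0977 0.0011 0.043 ]]
cheek [[ 0.1122  0.0293  0.03  ]
 [ 0.0922  0.0302  0.03  ]
 [ 0.0922 -0.0283  0.03  ]
 [ 0.1123 -0.0274  0.03  ]]
bed [[ 0.1012  0.0584  0.016 ]
 [ 0.1013 -0.0585  0.016 ]]
```

Run:
```python
import cv2
a=cv2.imread('pics/w_c2.png')[0:150,190:450];cv2.imwrite('pics/w_c2c.png',cv2.resize(a,None,fx=3,fy=3,interpolation=cv2.INTER_CUBIC))
```

```text
(no output)
```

View pics/w_c2c.png

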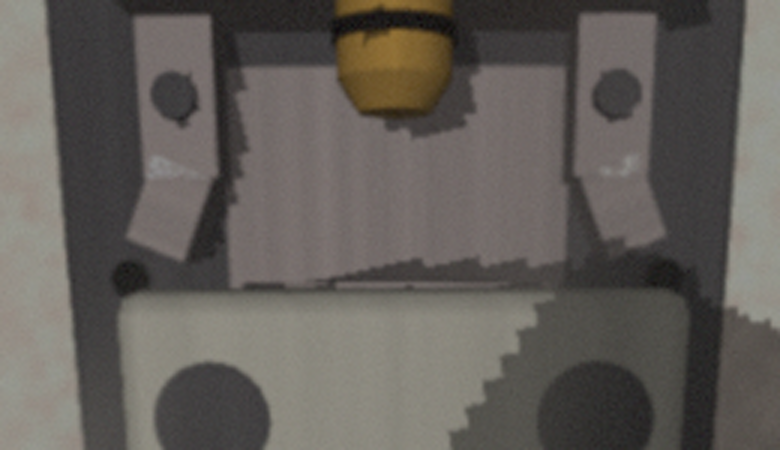

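Run:
```python
from h import *
c=HOME-ex*.048+ey*.0008; c[2]=.0440
r=go(c,rate=.05,stop_force=12); print(r,bot.read_time(),bot.read_eef_pos()); S(.1)
r=go(c+ex*.030,rate=.03,stop_force=10); print(r,bot.read_time(),((bot.read_eef_pos()-pose(c)[0])@np.c_[ex,ey,[0,0,1]]).round(4)); S(.1)
snap('wrist','w_c3'); snap('side','s_c3',(250,150,450,330),3)
```

```text
True 47.3417 [ 0.4542849  -0.2117438   0.02331154]
t 47.45 My -0.2676 F [-1.33  0.73  5.39] std 0.03 13
True 47.7417 [-0.001   0.0003  0.0004]
t 47.84 My -0.3814 F [-1.9   0.33  5.38] std 0.044 12
```

View pics/w_c3.png

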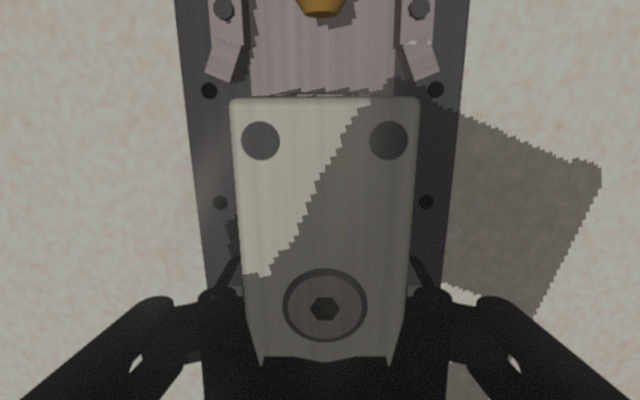

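Run:
```python
from h import *
B=np.c_[ex,ey,[0,0,1]]
c=HOME-ex*.048+ey*.0008; c[2]=.0440
c0=pose(c)[0]
for z in (.0447,.0451,.0455,.0459):
    c[2]=z; go(c,rate=.02); f=ft(6); print(z,f)
    if f[0][2]<-5: break
r=go(c+ex*.030,rate=.03,stop_force=9); print(r,bot.read_time(),((bot.read_eef_pos()-c0)@B).round(4)); S(.1)
```

```text
0.0447 (array([ 0.21, -0.2 , -4.89]), array([-0.0402, -0.0969,  0.0067]))
0.0451 (array([-0.15, -0.08, -7.3 ]), array([-0.0242,  0.066 , -0.0124]))
False 49.8167 [0.0297 0.0001 0.001 ]
t 49.92 My 0.1291 F [ 0.03  0.13 -8.77] std 0.14 12
```

Run:
```python
from h import *
B=np.c_[ex,ey,[0,0,1]]
c=HOME-ex*.048+ey*.0008; c[2]=.0440
c0=pose(c)[0]; c[2]=.0451
r=go(c+ex*.039,rate=.025,stop_force=9); print(r,bot.read_time(),((bot.read_eef_pos()-c0)@B).round(4))
r=go(c+ex*.045,rate=.012,stop_force=8); print(r,bot.read_time(),((bot.read_eef_pos()-c0)@B).round(4)); S(.1)
snap('wrist','w_c4'); snap('side','s_c4',(250,150,450,330),3)
```

```text
False 50.425 [0.0391 0.     0.0011]
True 50.8 [0.041  0.0001 0.0003]
t 50.9 My -0.5133 F [-0.89 -0.23  6.11] std 0.039 12
```

View pics/w_c4.png

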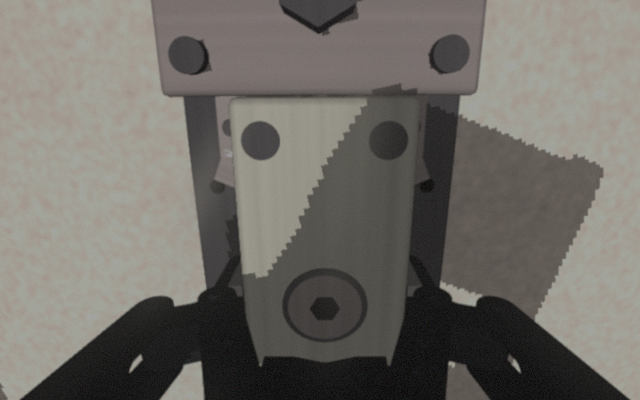

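View pics/s_c4.png

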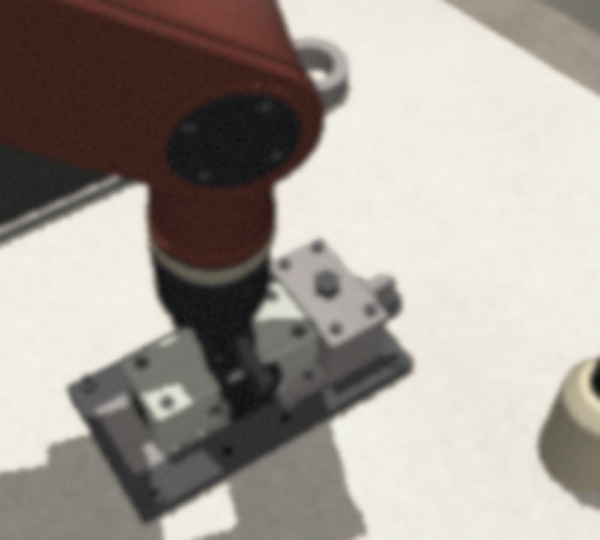

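Run:
```python
from h import *
B=np.c_[ex,ey,[0,0,1]]
c=HOME-ex*.048+ey*.0008; c[2]=.0440
c0=pose(c)[0]; c[2]=.0449
go(c+ex*.0405,rate=.01); print(ft(6))
r=bot.line_to(pose(c+ex*.044)[0],rate=.012,stop_force=10); f=ft(6);print(r,bot.read_time(),((bot.read_eef_pos()-c0)@B).round(4),f)
```

```text
(array([ 1.38,  0.18, -4.96]), array([-0.0306, -0.3966,  0.0207]))
True 51.9 [0.0406 0.0002 0.0003] (array([-0.67,  0.32,  4.93]), array([-0.1417, -0.4831, -0.0101]))
```

Run:
```python
from h import *
np.set_printoptions(precision=4,suppress=True)
a=cv2.imread('pics/w_c4.png')[70:170,210:440];cv2.imwrite('pics/w_c4c.png',cv2.resize(a,None,fx=3.4,fy=3.4,interpolation=cv2.INTER_CUBIC))
T=np.load('pics/w_c4_T.npy')
P=cast('wrist',[(324,96),(324,98),(261,140),(388,140),(325,308)],.0715,T)-pose(HOME)[0]; print(np.c_[P@ex,P@ey])
```

```text
[[ 0.0665  0.0007]
 [ 0.0659  0.0007]
 [ 0.0547  0.0182]
 [ 0.0547 -0.0171]
 [ 0.0003  0.0003]]
```

View pics/w_c4c.png

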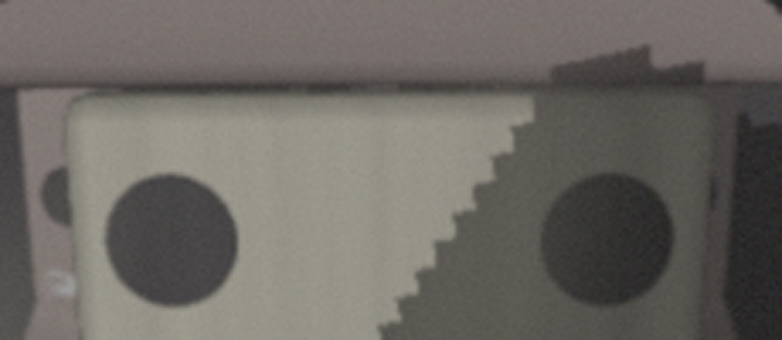

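Run:
```python
from h import *
np.set_printoptions(precision=4,suppress=True)
B=np.c_[ex,ey,[0,0,1]]
c=HOME-ex*.048+ey*.0008; c[2]=.0440
c0=pose(c)[0]; c[2]=.0451
r=go(c+ex*.0425,rate=.01,stop_force=18); f=ft(6);print(r,bot.read_time(),((bot.read_eef_pos()-c0)@B).round(4),f)
effector.set_gripper(.075); bot.sleep(.1); print(bot.read_time())
p,q=pose(c+ex*.0415+[0,0,.07]); bot.line_to(p,q,rate=.1); bot.sleep(.1)
snap('wrist','w_c5'); snap('side','s_c5',(180,120,400,330),3); snap('scene','sc5',(270,130,500,310),3); print(bot.read_time())
```

```text
False 52.4833 [0.0407 0.0002 0.0004] (array([-6.11,  1.02,  4.43]), array([-0.1705,  0.3814, -0.0326]))
52.925
54.025
```

View pics/w_c5.png

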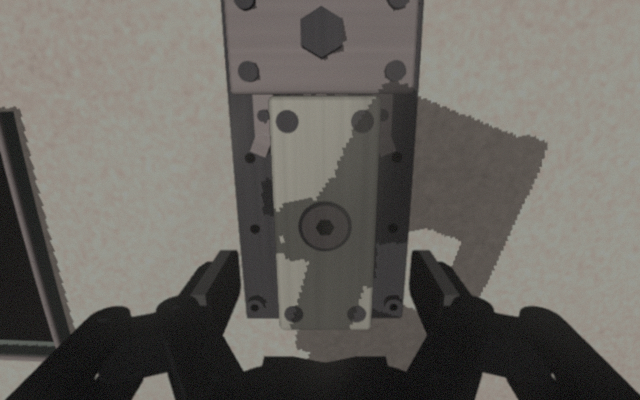

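View pics/sc5.png

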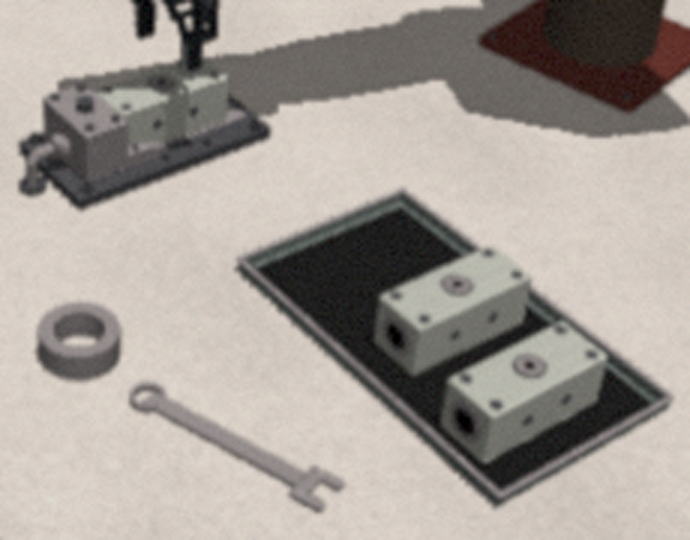

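Run:
```python
from h import *
np.set_printoptions(precision=4,suppress=True)
im=np.load('pics/w_c5.npy')
a=im[60:345,215:425,::-1];cv2.imwrite('pics/w_c5c.png',cv2.resize(a,None,fx=2.1,fy=2.1,interpolation=cv2.INTER_CUBIC))
print(im[86:102,300].mean(1).round().tolist(),im[86:102,340].mean(1).round().tolist())
T=np.load('pics/w_c5_T.npy')
P=cast('wrist',[(234,93.5),(415,93.5),(287,121.5),(362,121.5),(293.5,314.5),(357,314.5),(325,227.5),(300,96)],.0713,T)-HOME; print(np.c_[P@ex,P@ey])
```

```text
[107.0, 108.0, 107.0, 107.0, 99.0, 94.0, 83.0, 68.0, 57.0, 66.0, 88.0, 112.0, 122.0, 127.0, 131.0, 140.0] [103.0, 105.0, 107.0, 106.0, 99.0, 92.0, 84.0, 75.0, 77.0, 82.0, 94.0, 112.0, 121.0, 121.0, 129.0, 135.0]
[[ 0.0668  0.0429]
 [ 0.0669 -0.0416]
 [ 0.0539  0.0185]
 [ 0.0539 -0.0172]
 [-0.0539  0.0183]
 [-0.0539 -0.0179]
 [-0.0004  0.0004]
 [ 0.0656  0.0121]]
```

View pics/w_c5c.png

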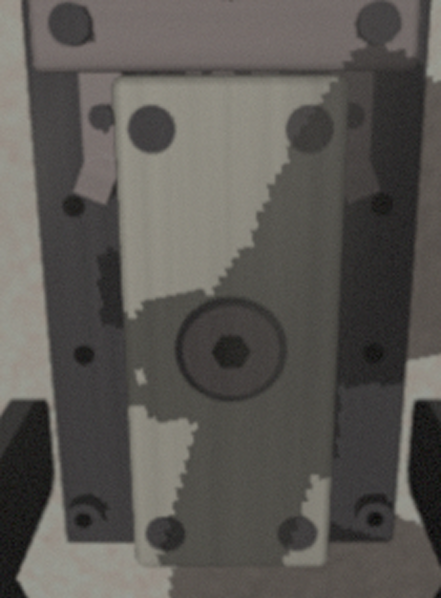

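View pics/s_c5.png

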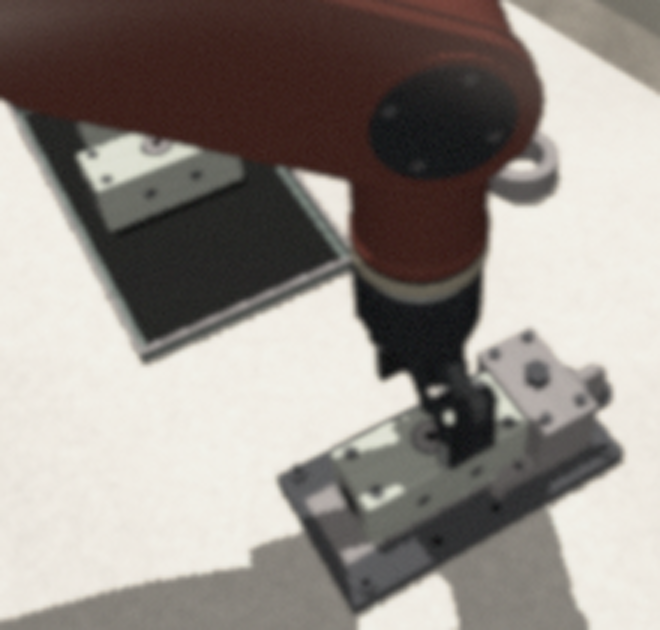

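Run:
```python
from h import *
B=np.c_[ex,ey,[0,0,1]]
q=R2q(down(JY))
def tp(x,z): p=HOME+ex*x; p[2]=z; return p
bot.line_to(tp(-.11,.115),rate=.25); effector.set_gripper(0.0,40); print(bot.read_time(),bot.read_width())
bot.line_to(tp(-.11,.058),q,rate=.15); bot.sleep(.1)
r=bot.line_to(tp(-.070,.058),rate=.025,stop_force=7); print(r,bot.read_time(),((bot.read_eef_pos()-HOME)@B).round(4),ft(4))
bot.line_to(tp(-.11,.06),rate=.1); bot.line_to(tp(-.11,.16),rate=.3)
print(bot.read_time()); snap('wrist','w_c6'); bot.sleep(.05)
```

```text
55.3 5.24403160984402e-05
True 57.1667 [-0.0769  0.0002  0.0145] (array([0.14, 0.05, 0.02]), array([-0.0118, -0.0108, -0.0043]))
58.1583
```

View pics/w_c6.png

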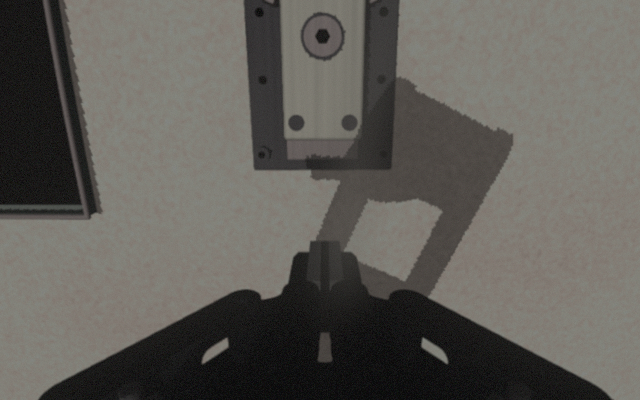

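```bash
python3 - <<'E'
from h import *
p=HOME-ex*.03; p[2]=.13
bot.line_to(p,rate=.2); bot.sleep(.15); snap('wrist','w_c7'); print(bot.read_time())
E
python3 - <<'E'
import cv2
a=cv2.imread('pics/w_c7.png')[0:290,215:425];cv2.imwrite('pics/w_c7c.png',cv2.resize(a,None,fx=2,fy=2,interpolation=cv2.INTER_CUBIC))
E
```

```text
59.0333
```

View pics/w_c7c.png

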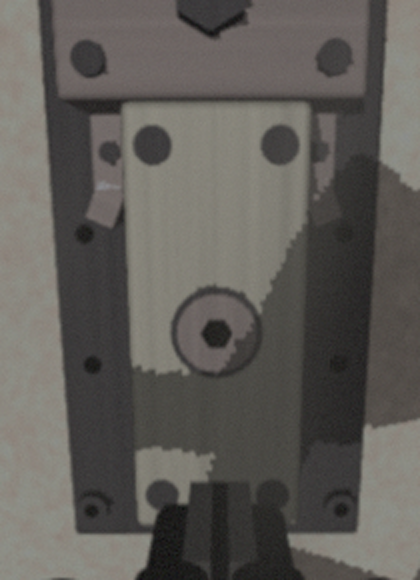

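Run:
```python
from h import *
im=np.load('pics/w_c7.npy');T=np.load('pics/w_c7_T.npy')
print(im[42:58,300].mean(1).round().tolist())
P=cast('wrist',[(244,48.5),(398,48.5),(291,72.5),(355,72.5),(323,166.5),(300,51)],.0713,T)-HOME; print(np.c_[P@ex,P@ey].round(4))
```

```text
[102.0, 100.0, 98.0, 97.0, 93.0, 83.0, 72.0, 60.0, 71.0, 99.0, 112.0, 120.0, 127.0, 131.0, 131.0, 130.0]
[[ 0.067   0.0442]
 [ 0.067  -0.0409]
 [ 0.0543  0.0185]
 [ 0.0543 -0.0175]
 [ 0.0004  0.0005]
 [ 0.0656  0.0132]]
```

Run:
```python
from h import *
print(bot.read_time(),bot.read_wrist_force()); bot.job_done()
```

```text
59.0333 [ 0.46126174 -0.0948628  -0.38941119]
the job is handed in; nothing more can be done
```

The valve with the free ball was the one in the tray nearest the mount. It now lies on the bed, slid over the nipple and home against the port block. I handed the job in at 59 s.

**Finding the free valve:**
- **First test:** the free valve was the first one I rocked, and its reading was unclear. A vibration in the grip swamped the torque signal, and the valve slipped about 7.5 mm along the jaws.
- **The other two:** the middle valve showed no balance change when rocked both ways. I rocked the far one only one way; it also showed no shift and its readings matched the middle one, so I took both as seized and put them back.
- **Confirmation:** I picked the first valve up again and rocked it both ways once more. Its level balance moved by 0.10 N·m, against about 0.108 N·m expected for the ball running end to end.

**Fitting:** I corrected for the slip from a wrist picture. The slide ran without resistance until it stopped against the block after 40.7–41.0 mm (40.7 mm expected). I released it and gave its end face one gentle push with the fingers shut; it stopped at 7 N with the centre on the home place.

**Last checks:**
- **Along the nipple:** the centre is about 0.5 mm from home. Taking the block's lit edge instead of the dark seam gives up to about 1 mm; both are inside the 2.5 mm limit.
- **Across:** the valve is about 1 mm off the block's centreline and looks square.
- **The rest:** a scene picture taken just after the release showed the two seized valves flat in the tray and the collar and spanner where they were. The bottle was not in that picture, and I did not measure any of the three again. The gripper is clear of everything.

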